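Lock the slide box into the trolley dock

TASK

Secure the slide box for transport: push the flat slide box back along the white dock until it is fully home against the back stop, and then push the clamp lever over towards the box, past its dead point, so that it snaps over and stays locked with its pad on the box's lid. Do it by pushing only: do not pick up, carry or tip the box, and leave the other things on the trolley where they are.

Things in the scene. Friction and masses are not known exactly. Their poses are not given: they have to be found in the camera images.
- dock: White base 153 (x) x 132 mm (y), top at z = 16 mm, fixed on the trolley; origin on the trolley top. +x: away from the robot, the way the box goes home; +y: towards the lever post. Side guides (to z 29 mm) leave the box 4 mm play each side; stop's front face at x = 67 mm, top z = 35 mm. Post: x 30 to 62, y 69 to 99, up to z = 56 mm; lever pivot at x 46, y 84, z 46 mm, axis along x.
- dock_home (a point): Where the slide box's origin lies when the box is fully home against the stop: dock frame x = 23.5, y = 0, z = 16 mm (the dock's top). Axes as the dock's.
- slide_box: Flat hinged box for glass slides (lid shut, stays shut), 95 (x) x 109 (y) x 30 mm tall, loose on the dock between the guides, 32 to 50 mm short of home; origin at its underside, under the middle. Its upright front face (towards the robot) is 43 mm before the origin; a thin lid lip stands a few mm proud of it. About 0.12 kg; slides with under 3 N.
- clamp_lever (a joint): Lever angle, rad. 0 = open: handle leans 30 deg away from the box (dock +y), pad lifted. Grows as the handle is pushed over towards the box (dock -y). A spring holds it open below the dead point at 0.56; beyond that it snaps over and stays: about 1.05 with its pad on the box (locked), 1.12 at its stop with nothing under the pad. Takes about 5 N at the grip, less near the dead point.
- lever_grip (a point): Middle of the lever's black round grip, 19 mm thick, 110 mm from the pivot; the handle ends 24 mm beyond it. Dock frame: open x 46, y 139, z 141 mm; at the dead point y about 80, z 156; locked y 29, z 141.
- cotton_buds: Bystander: round tub of cotton buds, 77 mm across, 80 mm tall; origin at the centre of its underside.
- tape: Bystander: roll of tape lying flat, 59 mm across, 19 mm tall; origin at the centre of its underside.
- bench_timer: Bystander: round bench timer, 62 mm across, 44 mm tall; origin at the centre of its underside.
- antiseptic: Bystander: flat bottle with a nozzle, 41 x 61 x 99 mm, beside the dock at its -y side; origin at the centre of its underside.
- cup: Bystander: lidded specimen cup, 46 mm across, 59 mm tall, beside the dock in front of the lever post; origin at the centre of its underside.
- syringe: Bystander: syringe lying flat, 23 x 85 x 14 mm, beside the dock at its -y side; origin at the centre of its underside.

How it is judged:
By the outcome, as a careful person would: the job done as asked, in the order asked, and still so for the second after the job is handed in, with the robot touching nothing.
It also fails if it takes over 45 s, if anything falls off the work surface, if the arm or the gripper's body presses on something with over 40 N, if the wrist force passes 120 N, or if a joint passes its speed limit or range.

ROBOT

A 6-joint arm with a two-finger parallel gripper is mounted at the origin on a cart in front of the work surface, level with it; the furniture and walls round the work are solid. World frame = base frame: x ahead of the robot, y to its left, z up, the work surface at z = 0. Lengths are in mm, angles in rad, forces in N, time in s.
With the tool pointing down it reaches from about 350 to 875 mm from the base axis. Payload 4.2 kg.
Tool frame: the origin (TCP) lies on the mounting face of the last link; the fingertips stand 173 mm ahead of it and the grasp point (between the pads) lies 155 mm ahead of it; z points along the fingers, y is the direction in which the jaws open and shut (so a half turn about z gives the same grasp; the last joint's range is limited). The gripper opens to 85 mm and grips with 20 to 120 N. Pads are 22 mm wide; open, the fingers measure 114 mm over their backs; the gripper's body (76 mm by 85 mm) begins 54 mm behind the grasp point. The pads swing forward as they close: fully open they stand 13 mm farther back than shut.
Start: joints at [-1.082, 0.385, 0.008, 0, -1.194, -0.259], TCP at [142.382, -608.545, 404.712] pointing down, gripper open.
Joint ranges: [-3.14, 3.14], [-1.21, 2.06], [-1.07, 1.41], [-3.16, 2.05], [-2.99, -0.16], [-3.1, 3.1]. Speed limits (rad/s): [2.79, 2.79, 3.14, 3.14, 3.14, 3.14].

INTERFACE

Orientations are given as a unit quaternion [x, y, z, w].
In Python, from bench import arm gives the robot as it stands.
- The arm moves only by the shell command python3 -m jog 'ROWS' [OPENING]. ROWS is JSON, a list that holds one entry, the list of rows, each a list of 4 numbers: the shift along the tool's x, y, z in mm, then the turn about the tool's z in degrees. In form: [[[x, y, z, spin], ...]]. A call has exactly 5 rows; each row is the pose to reach, as a shift and turn from the pose measured when the call began, along the tool's axes at that moment; what a row does not reach only later rows make up. A row lasts 1/8 s, in which the tool goes at most 62.5 mm and 10.7 degrees, less where a joint would pass 70% of its speed; a pose out of reach is approached as far as the arm can. A call with a gripper value outside its range is refused whole. OPENING is the finger opening in mm, from 0 to 85.4, set as the call begins (- or left out, the last holds). The fingers move at their own pace and stop on an object; the grip force is fixed at half the most. Time passes only in rows, so rows that repeat a pose let the fingers close, or fill a call up. It gives the time, the measured TCP pose, the force and the opening at its end, in the units of the state.
- arm.read_state(): the state, without advancing time (a new reading comes with each control period).
- arm.get_image(name): name is "scene" or "top"; returns (picture, depth): 420x560x3 uint8, blue, green, red; 420x560 float32, mm along the optical axis (not along the pixel's ray), 0 where there is no reading.
- arm.camera_params(name): a dict with "mtx" (3x3 intrinsics, pixels), "k1" (the pictures are not rectified: a ray, as slopes to the right and down, at radius r is drawn at 1 + k1 r^2 times it, then the intrinsics apply), "R" (3x3) and "t" (3): a world point X has camera coordinates R X + t. Camera axes: x right, y down, z forward; pixel columns grow to the right and rows downward; lengths in mm; the calibration is good to about 2 mm. A picture is of the moment at which its call begins. camera_params takes no time and is no camera call.
- arm.job_done(): hands the job in, once; it reports no verdict.
The state is a dict: "clock": time; "joints": joint angles; "joint_vel": joint speeds; "joint_efforts": joint torques, N m; "position": TCP position; "ee_rot": TCP orientation; "contact_force": force on the tool from outside, world axes, zero at the start; "wrist_torque": the same for the moment, N m; "gripper_width": finger opening in mm.
Only numpy, scipy, OpenCV 4.12 (cv2) and the standard library are available. Lean on these libraries where they do the work, as an engineer would, in place of code of your own. Each camera call takes 0.05 s, during which the arm holds its last target.

## Working session

There is one attempt and no reset: what is moved stays moved. The work goes in short steps, Python scripts to look and compute and a shell command to move; the robot and the scene stay as the last step left them, time stands still between calls to the robot, and variables do not carry over. Pictures are saved under pics/ and viewed, and the job is handed in when it is done.

```bash
mkdir -p pics; ls; cat > h.py <<'E'
import numpy as np, cv2
from bench import arm
def snap(n,f):
    im,d=arm.get_image(n); cv2.imwrite(f'pics/{f}.png',im); np.save(f'pics/{f}.npy',d); return im,d
def world(n,d,u,v,z=None):
    p=arm.camera_params(n);K=np.array(p['mtx']);k1=p['k1'];R=np.array(p['R']);t=np.array(p['t'])
    a=cv2.undistortPoints(np.array([[[u,v]]],float),K,np.array([k1,0,0,0,0.]))[0,0]
    r=np.array([a[0],a[1],1.])
    C=-R.T@t; w=R.T@r
    if z is not None: return C+w*(z-C[2])/w[2]
    return C+w*d[int(round(v)),int(round(u))]
def proj(n,X):
    p=arm.camera_params(n);K=np.array(p['mtx']);R=np.array(p['R']);t=np.array(p['t'])
    return cv2.projectPoints(np.array(X,float).reshape(-1,1,3),cv2.Rodrigues(R)[0],t,K,np.array([p['k1'],0,0,0,0.]))[0][:,0]
E
python3 - <<'E'
from h import *
for n in('scene','top'):
    snap(n,n+'0'); p=arm.camera_params(n); print(n,p)
print(arm.read_state())
E
```

```text
pics
scene {'mtx': array([[434.07822689,   0.        , 284.42367373],
       [  0.        , 434.07822689, 208.04807433],
       [  0.        ,   0.        ,   1.        ]]), 'k1': -0.14223109059136652, 'R': array([[-0.89098741, -0.45373882, -0.01620249],
       [-0.33454557,  0.68022239, -0.65220914],
       [ 0.3069539 , -0.57568966, -0.7578659 ]]), 't': array([478.20060069, 214.87614948, 896.02564476])}
top {'mtx': array([[537.72890998,   0.        , 274.35262776],
       [  0.        , 537.72890998, 214.12783002],
       [  0.        ,   0.        ,   1.        ]]), 'k1': 0.02231109776967359, 'R': array([[-0.01283056, -0.9997555 ,  0.01800898],
       [-0.99054465,  0.01024798, -0.13680746],
       [ 0.13658945, -0.01959401, -0.99043394]]), 't': array([  51.26295414,  535.22809122, 1059.08208687])}
{'clock': 0.1, 'joints': array([-1.08236925e+00,  3.85504818e-01,  6.75855326e-03, -4.28768078e-04,
       -1.19401774e+00, -2.58602012e-01]), 'joint_vel': array([-4.10634329e-04, -1.57608387e-03,  3.09112722e-03,  2.49741041e-03,
        1.02492690e-03,  4.53443856e-05]), 'joint_efforts': array([-1.09625209e-03, -3.93319237e+01,  1.88928688e+01,  4.19797182e+00,
       -2.62473186e-03,  1.01054439e-05]), 'position': array([ 142.3737757 , -608.38434078,  403.7148286 ]), 'ee_rot': array([-1.14581188e-01,  9.93413380e-01,  9.88712759e-04, -1.73463160e-04]), 'contact_force': array([-0.0813152 ,  0.08918617,  0.53373811]), 'wrist_torque': array([0.00081823, 0.02864939, 0.00450893]), 'gripper_width': 85.22668143606967}
```

View pics/scene0.png

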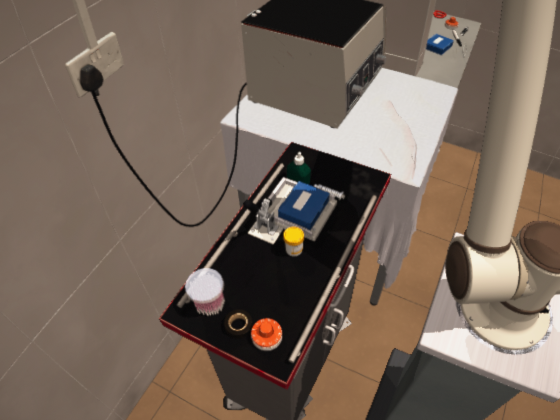

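View pics/top0.png

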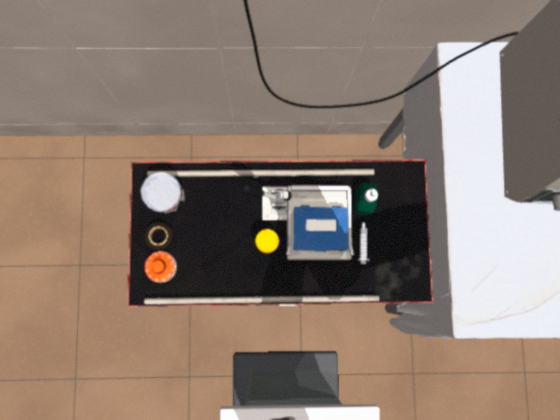

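```bash
python3 - <<'E'
from h import *
im=cv2.imread('pics/top0.png')
c=im[170:275,240:400]; cv2.imwrite('pics/t0z.png',cv2.resize(c,None,fx=5,fy=5,interpolation=cv2.INTER_CUBIC))
im=cv2.imread('pics/scene0.png')
c=im[145:265,225:385]; cv2.imwrite('pics/s0z.png',cv2.resize(c,None,fx=5,fy=5,interpolation=cv2.INTER_CUBIC))
E
```

```text
(no output)
```

View pics/t0z.png

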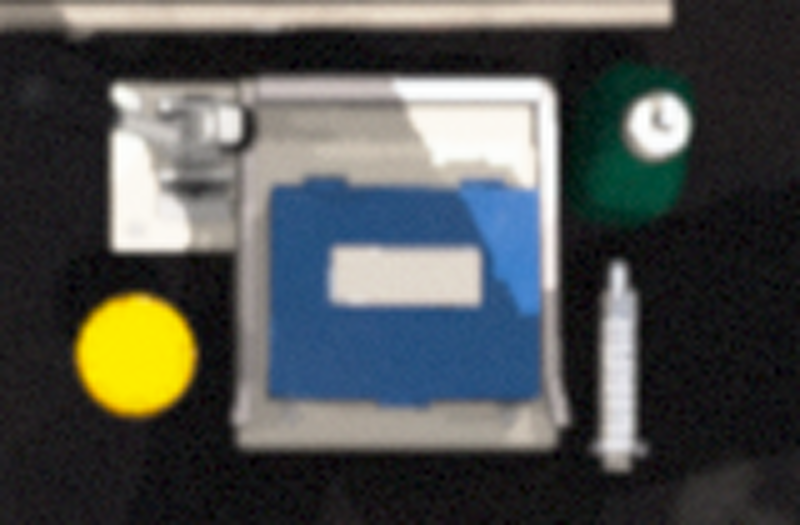

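View pics/s0z.png

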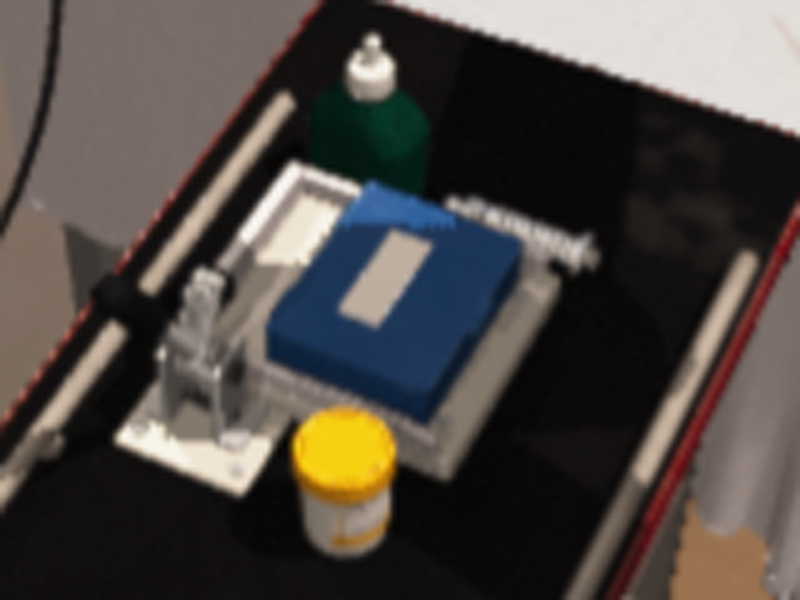

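```bash
python3 - <<'E'
from h import *
from scipy.optimize import least_squares
f=lambda x,y:(240+(x+.5)/5-.5,170+(y+.5)/5-.5)
d=np.load('pics/top0.npy')
P={'frontL':(237,448,16),'frontR':(557,448,16),'stopL':(243,78,35),'stopR':(555,80,35),'box FL':(268,400,46),'box FR':(543,402,46),'boxBL':(272,187,46),'boxBR':(538,187,46),'cup':(136,355,59),'postplate fl':(112,250,4),'postplate bl':(112,82,4),'bottlecap':(658,125,99)}
for k,(x,y,z) in P.items():
    u,v=f(x,y); print(k,world('top',d,u,v,z).round(1),world('top',d,u,v).round(1))
def dw(X,q): c,s=np.cos(q[2]),np.sin(q[2]); return np.array([q[0]+c*X[0]-s*X[1],q[1]+s*X[0]+c*X[1],X[2]])
obs=[((-76.5,66,16),(237,448)),((-76.5,-66,16),(557,448)),((76.5,66,35),(243,78)),((76.5,-66,35),(555,80))]
def res(q): return np.concatenate([proj('top',dw(X,q))[0]-f(*p) for X,p in obs])
r=least_squares(res,[600,0,0],x_scale=[1,1,.01]); print('dock',r.x,res(r.x).round(2))
np.save('dock.npy',r.x)
pts=[dw(X,r.x) for X in [(46,139,141),(46,29,141),(46,84,46),(23.5,0,16)]]; print(np.round(pts,1)); print(proj('top',pts)); print(proj('scene',pts))
# lever depth check
for n in('top','scene'):
    d=np.load(f'pics/{n}0.npy'); 
    H,W=d.shape; pts=[]
    for v in range(150,270):
        for u in range(220,390):
            if d[v,u]>0:
                X=world(n,d,u,v)
                if X[2]>60 and X[2]<200 and 300<X[0]<800: pts.append((u,v,*X.round(0)))
    pts=np.array(pts); print(n,len(pts)); print(pts[::max(1,len(pts)//25)].astype(int))
E
```

```text
frontL [445.   19.9  16. ] [445.9  19.1  -1.9]
frontR [ 443.4 -111.7   16. ] [ 444.4 -114.7   -2.6]
stopL [595.7  15.8  35. ] [601.9  14.3   2.8]
stopR [ 593.6 -112.7   35. ] [ 600.7 -118.8   -1.8]
box FL [462.4   8.4  46. ] [464.9   6.5  10.8]
box FR [ 460.3 -101.9   46. ] [ 462.5 -106.8   14.7]
boxBL [548.6   5.3  46. ] [548.8   5.2  45. ]
boxBR [ 547.5 -102.6   46. ] [ 552.3 -107.6   14. ]
cup [479.9  61.1  59. ] [480.3  61.1  54.9]
postplate fl [528.9  70.4   4. ] [529.8  70.5  -2.4]
postplate bl [600.5  69.7   4. ] [601.7  69.8  -2.1]
bottlecap [ 563.3 -141.5   99. ] [ 565.4 -144.    87. ]
dock [ 5.19467849e+02 -4.71965550e+01 -1.57043887e-02] [-0.04  0.46  0.16  0.73 -0.89 -0.61  0.78 -0.62]
[[567.6  91.1 141. ]
 [565.9 -18.9 141. ]
 [566.8  36.1  46. ]
 [543.  -47.6  16. ]]
[[250.29338758 189.5911068 ]
 [309.65921511 189.95206384]
 [278.6720574  198.28632859]
 [318.6624949  211.58898612]]
[[250.54222934 205.64638454]
 [275.64031349 172.74184948]
 [265.64095944 216.51680436]
 [290.76527785 204.19816226]]Traceback (most recent call last):
  File "<stdin>", line 21, in <module>
  File "h.py", line 6, in world
    p=arm.camera_params(n);K=np.array(p['mtx']);k1=p['k1'];R=np.array(p['R']);t=np.array(p['t'])
ValueError: time passes only in moves, steps and waits
```

```bash
python3 -m jog '[[[-40,47,0,3],[-80,94,0,6],[-120,141,0,9],[-160,188,0,12],[-200,235,0,14]]]' 50; cat > s.py <<'E'
import sys
from h import *
from scipy.spatial.transform import Rotation as Ro
s=arm.read_state(); R=Ro.from_quat(s['ee_rot']).as_matrix(); q=np.load('dock.npy')
c,si=np.cos(q[2]),np.sin(q[2]); D=np.array([[c,-si,0],[si,c,0],[0,0,1]]); o=np.array([q[0],q[1],0])
print('t',s['clock'],'pos',s['position'].round(1),'dock',(D.T@(s['position']-o)).round(1),'F',s['contact_force'].round(1),'w',round(s['gripper_width'],1))
Rd=D.T@R; print('tool x,y,z in dock:\n',Rd.T.round(3),'yaw err deg',np.degrees(np.arctan2(-Rd[0,1],Rd[1,1])).round(2))
if len(sys.argv)>3:
    g=D@np.array(list(map(float,sys.argv[1:4])))+o; print('shift tool',(R.T@(g-s['position'])).round(1))
E
python3 s.py -85 0 400
```

```text
clock: 0.72
position: [284.0, -332.2, 404.0]
ee_rot: [0.008, 1.0, 0.001, -0.0]
contact_force: [1.4, 0.0, -0.1]
gripper_width: 50.0
t 0.725 pos [ 284.  -332.2  404. ] dock [-231.  -288.7  404. ] F [ 1.4  0.  -0.1] w 50.0
tool x,y,z in dock:
 [[-1.     0.001  0.001]
 [ 0.001  1.     0.002]
 [-0.001  0.002 -1.   ]] yaw err deg -0.05
shift tool [-145.8  288.8    4.5]
```

```bash
python3 -m jog '[[[-28,54,0,0],[-56,108,0,0],[-84,162,0,0],[-112,216,0,0],[-141,270,0,0]]]' 50;python3 s.py -90 0 240
```

```text
clock: 1.35
position: [429.7, -62.6, 404.5]
ee_rot: [0.008, 1.0, 0.001, -0.0]
contact_force: [1.3, 0.1, 0.1]
gripper_width: 49.7
t 1.35 pos [429.7 -62.6 404.5] dock [-89.6 -16.8 404.5] F [1.3 0.1 0.1] w 49.7
tool x,y,z in dock:
 [[-1.     0.     0.   ]
 [ 0.     1.     0.002]
 [-0.     0.002 -1.   ]] yaw err deg -0.01
shift tool [  0.4  16.4 164.5]
```

```bash
python3 -m jog '[[[0,8,40,0],[0,16,80,0],[0,16,120,0],[0,16,160,0],[0,16,165,0]]]' 50;python3 s.py -90 0 196; python3 - <<'E'
from h import *
im,d=snap('top','t1'); cv2.imwrite('pics/t1z.png',cv2.resize(im[170:275,240:400],None,fx=5,fy=5,interpolation=cv2.INTER_CUBIC))
im,d=snap('scene','s1'); cv2.imwrite('pics/s1z.png',cv2.resize(im[145:265,225:385],None,fx=5,fy=5,interpolation=cv2.INTER_CUBIC))
E
```

```text
clock: 1.98
position: [428.8, -46.4, 237.4]
ee_rot: [0.008, 1.0, 0.0, -0.003]
contact_force: [0.3, -0.5, 0.8]
gripper_width: 50.1
t 1.975 pos [428.8 -46.4 237.4] dock [-90.6  -0.7 237.4] F [ 0.3 -0.5  0.8] w 50.1
tool x,y,z in dock:
 [[-1.     0.     0.007]
 [ 0.     1.     0.   ]
 [-0.007  0.    -1.   ]] yaw err deg -0.02
shift tool [-0.9  0.7 41.4]
```

View pics/t1z.png

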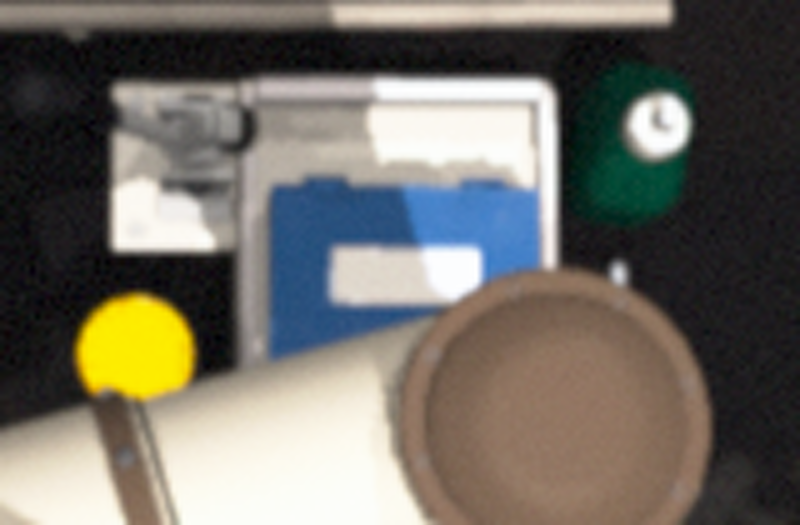

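View pics/s1z.png

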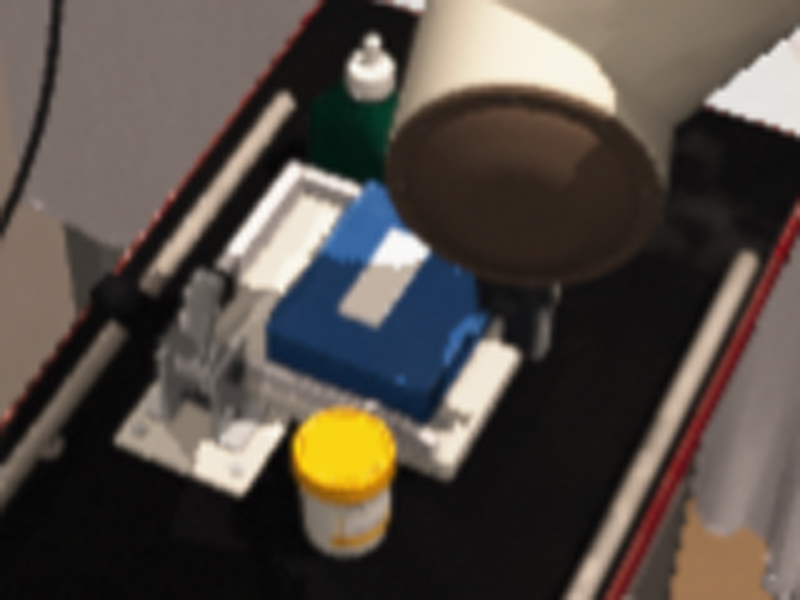

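```bash
python3 -m jog '[[[0,1,20,0],[0,1,41,0],[-8,1,41,0],[-16,1,41,0],[-24,1,41,0]]]' 50;python3 s.py -32 0 196
```

```text
clock: 2.7
position: [455.1, -45.5, 199.8]
ee_rot: [0.008, 1.0, 0.001, 0.0]
contact_force: [-2.1, -0.6, 1.5]
gripper_width: 49.9
t 2.7 pos [455.1 -45.5 199.8] dock [-64.4   0.7 199.8] F [-2.1 -0.6  1.5] w 49.9
tool x,y,z in dock:
 [[-1.    -0.    -0.001]
 [-0.     1.     0.002]
 [ 0.001  0.002 -1.   ]] yaw err deg 0.01
shift tool [-32.4  -0.7   3.9]
```

```bash
python3 -m jog '[[[-5,0,2,0],[-10,0,2,0],[-15,0,2,0],[-20,0,2,0],[-25,0,2,0]]]' 50;python3 s.py -32 0 196
```

```text
clock: 3.32
position: [480.4, -45.9, 197.8]
ee_rot: [0.008, 1.0, 0.001, 0.0]
contact_force: [-2.1, 0.2, 1.3]
gripper_width: 50.1
t 3.325 pos [480.4 -45.9 197.8] dock [-39.1   0.7 197.8] F [-2.1  0.2  1.3] w 50.1
tool x,y,z in dock:
 [[-1.    -0.    -0.001]
 [-0.     1.     0.002]
 [ 0.001  0.002 -1.   ]] yaw err deg 0.01
shift tool [-7.1 -0.7  1.8]
```

```bash
python3 -m jog '[[[-2,0,0,0],[-4,0,0,0],[-6,0,0,0],[-8,0,0,0],[-8,0,0,0]]]' 50;python3 s.py -32 0 196
```

```text
clock: 3.95
position: [488.8, -45.9, 197.9]
ee_rot: [0.008, 1.0, 0.001, 0.001]
contact_force: [0.3, -0.2, -0.0]
gripper_width: 50.2
t 3.95 pos [488.8 -45.9 197.9] dock [-30.6   0.8 197.9] F [ 0.3 -0.2 -0. ] w 50.2
tool x,y,z in dock:
 [[-1.    -0.    -0.002]
 [-0.     1.     0.002]
 [ 0.002  0.002 -1.   ]] yaw err deg 0.02
shift tool [ 1.4 -0.8  1.9]
```

```bash
python3 - <<'E'
from h import *
im,d=snap('scene','s2'); cv2.imwrite('pics/s2z.png',cv2.resize(im[145:265,225:385],None,fx=5,fy=5,interpolation=cv2.INTER_CUBIC))
E
```

```text
(no output)
```

View pics/s2z.png

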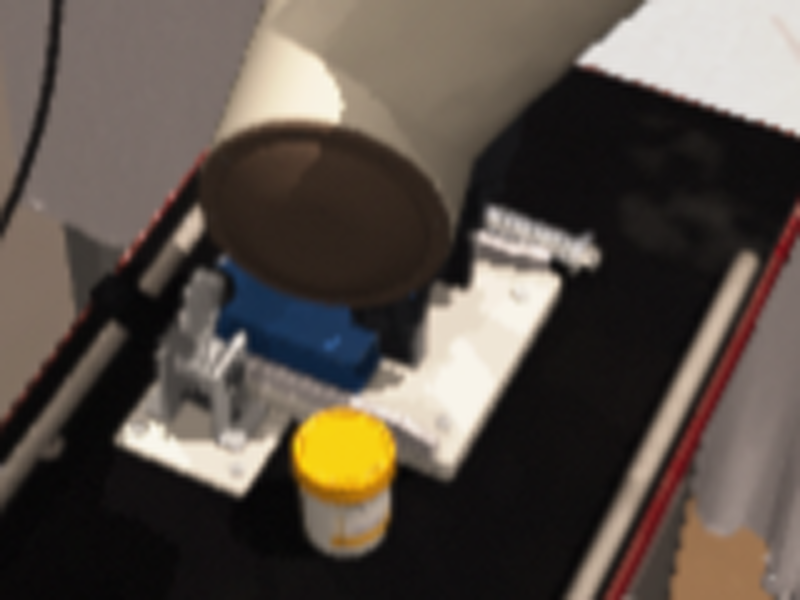

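```bash
python3 -m jog '[[[-1,0,0,0],[-2,0,0,0],[-3,0,0,0],[-3,0,0,0],[-3,0,0,0]]]' 50;python3 s.py -32 0 196
```

```text
clock: 4.62
position: [490.4, -46.1, 197.6]
ee_rot: [0.008, 1.0, 0.001, -0.001]
contact_force: [-5.6, 1.2, 3.7]
gripper_width: 50.1
t 4.625 pos [490.4 -46.1 197.6] dock [-29.1   0.6 197.6] F [-5.6  1.2  3.7] w 50.1
tool x,y,z in dock:
 [[-1.     0.     0.003]
 [ 0.     1.     0.002]
 [-0.003  0.002 -1.   ]] yaw err deg -0.01
shift tool [ 2.9 -0.6  1.6]
```

```bash
python3 -m jog '[[[-1,0,0,0],[-2,0,0,0],[-3,0,0,0],[-4,0,0,0],[-4,0,0,0]]]' 50;python3 s.py -32 0 196
```

```text
clock: 5.25
position: [491.8, -46.4, 197.1]
ee_rot: [0.008, 1.0, 0.0, -0.005]
contact_force: [-10.1, 4.0, 7.7]
gripper_width: 49.9
t 5.25 pos [491.8 -46.4 197.1] dock [-27.7   0.4 197.1] F [-10.1   4.    7.7] w 49.9
tool x,y,z in dock:
 [[-1.     0.001  0.011]
 [ 0.001  1.     0.001]
 [-0.011  0.001 -1.   ]] yaw err deg -0.05
shift tool [ 4.3 -0.4  1.1]
```

```bash
python3 -m jog '[[[10,0,0,0],[30,0,0,0],[55,0,-10,0],[70,0,-60,0],[80,0,-110,0]]]' 50;python3 -m jog '[[[30,0,-45,0],[80,-20,-90,0],[100,-60,-90,0],[100,-110,-90,0],[100,-110,-90,0]]]' 0; python3 s.py;python3 - <<'E'
from h import *
im,d=snap('top','t3'); cv2.imwrite('pics/t3z.png',cv2.resize(im[170:275,240:400],None,fx=5,fy=5,interpolation=cv2.INTER_CUBIC))
E
```

```text
clock: 5.88
position: [412.7, -45.2, 309.2]
ee_rot: [0.008, 1.0, 0.0, -0.005]
contact_force: [0.5, -0.1, -0.3]
gripper_width: 50.0
clock: 6.5
position: [311.2, -156.0, 400.6]
ee_rot: [0.012, 1.0, 0.0, -0.003]
contact_force: [-0.5, -0.0, -0.5]
gripper_width: -0.1
t 6.5 pos [ 311.2 -156.   400.6] dock [-206.5 -112.1  400.6] F [-0.5 -0.  -0.5] w -0.1
tool x,y,z in dock:
 [[-1.     0.008  0.006]
 [ 0.008  1.     0.   ]
 [-0.006  0.    -1.   ]] yaw err deg -0.44
```

View pics/t3z.png

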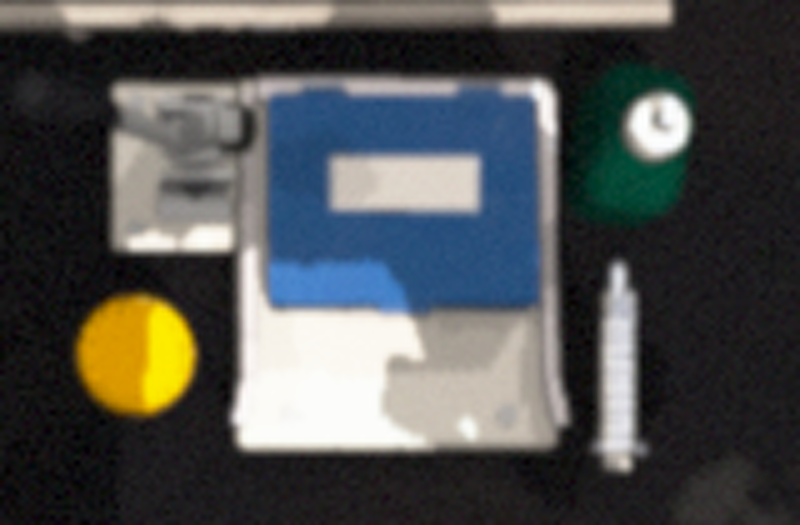

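```bash
python3 -m jog '[[[-36,47,0,0],[-72,94,0,0],[-108,141,0,0],[-144,188,0,0],[-180,235,0,0]]]' 0;python3 s.py 46 210 303
```

```text
clock: 7.18
position: [497.2, 80.0, 399.1]
ee_rot: [0.009, 1.0, 0.0, -0.003]
contact_force: [0.6, -1.2, 0.8]
gripper_width: -0.5
t 7.175 pos [497.2  80.  399.1] dock [-24.3 126.8 399.1] F [ 0.6 -1.2  0.8] w -0.5
tool x,y,z in dock:
 [[-1.     0.002  0.006]
 [ 0.002  1.     0.001]
 [-0.006  0.001 -1.   ]] yaw err deg -0.12
shift tool [-70.7  83.3  95.8]
```

```bash
python3 -m jog '[[[-20,45,0,0],[-50,83,0,0],[-71,83,20,0],[-71,83,60,0],[-71,83,96,0]]]' 0;python3 s.py 46 180 303;python3 - <<'E'
from h import *
im,d=snap('scene','s4'); cv2.imwrite('pics/s4z.png',cv2.resize(im[145:265,225:385],None,fx=5,fy=5,interpolation=cv2.INTER_CUBIC))
E
```

```text
clock: 7.8
position: [568.7, 164.0, 301.1]
ee_rot: [0.008, 1.0, 0.001, -0.003]
contact_force: [0.1, -0.0, -1.1]
gripper_width: -0.4
t 7.8 pos [568.7 164.  301.1] dock [ 45.9 212.  301.1] F [ 0.1 -0.  -1.1] w -0.4
tool x,y,z in dock:
 [[-1.    -0.001  0.006]
 [-0.001  1.     0.001]
 [-0.006  0.001 -1.   ]] yaw err deg 0.03
shift tool [ -0.1 -32.   -1.9]
```

View pics/s4z.png

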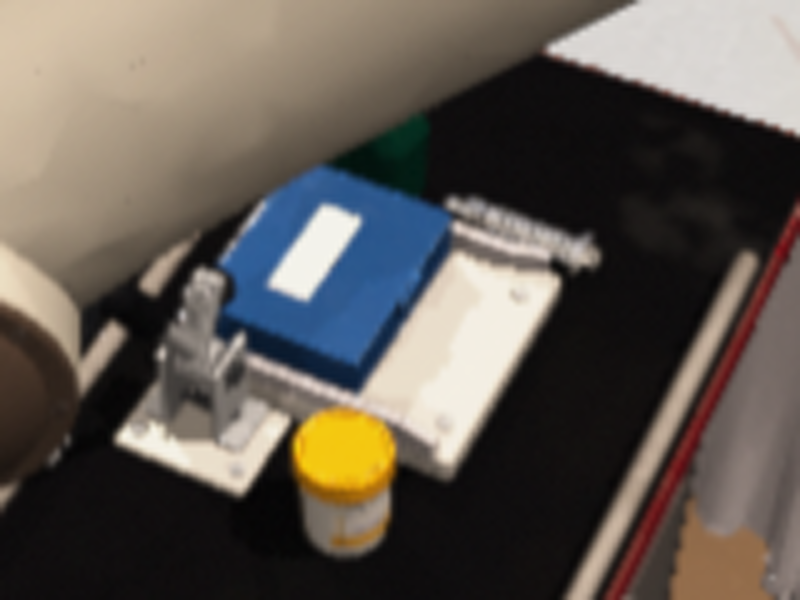

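```bash
python3 -m jog '[[[0,-12,0,0],[0,-24,0,0],[0,-36,0,0],[0,-48,0,0],[0,-60,0,0]]]' 0;python3 s.py 46 100 303; python3 -m jog '[[[0,-10,0,0],[0,-20,0,0],[0,-30,0,0],[0,-40,0,0],[0,-40,0,0]]]' 0;python3 s.py 46 90 303
```

```text
clock: 8.48
position: [566.9, 106.0, 302.9]
ee_rot: [0.007, 1.0, 0.003, -0.002]
contact_force: [-13.1, 18.6, 31.9]
gripper_width: -0.2
t 8.475 pos [566.9 106.  302.9] dock [ 45.  153.9 302.9] F [-13.1  18.6  31.9] w -0.2
tool x,y,z in dock:
 [[-1.    -0.001  0.005]
 [-0.001  1.     0.006]
 [-0.005  0.006 -1.   ]] yaw err deg 0.05
shift tool [ -0.9 -53.9  -0.4]
clock: 9.1
position: [567.8, 65.8, 311.9]
ee_rot: [0.006, 1.0, 0.004, 0.004]
contact_force: [-9.5, 4.5, 29.9]
gripper_width: 0.1
t 9.1 pos [567.8  65.8 311.9] dock [ 46.5 113.7 311.9] F [-9.5  4.5 29.9] w 0.1
tool x,y,z in dock:
 [[-1.    -0.003 -0.008]
 [-0.003  1.     0.008]
 [ 0.008  0.008 -1.   ]] yaw err deg 0.18
shift tool [  0.7 -23.8   8.7]
```

```bash
python3 - <<'E'
from h import *
a,d=snap('scene','s5'); b,d2=snap('top','t5')
r=lambda i:cv2.resize(i,None,fx=5,fy=5,interpolation=cv2.INTER_CUBIC)
cv2.imwrite('pics/s5z.png',r(a[125:245,205:365])); cv2.imwrite('pics/t5z.png',r(b[150:270,220:380]))
E
```

```text
(no output)
```

View pics/s5z.png

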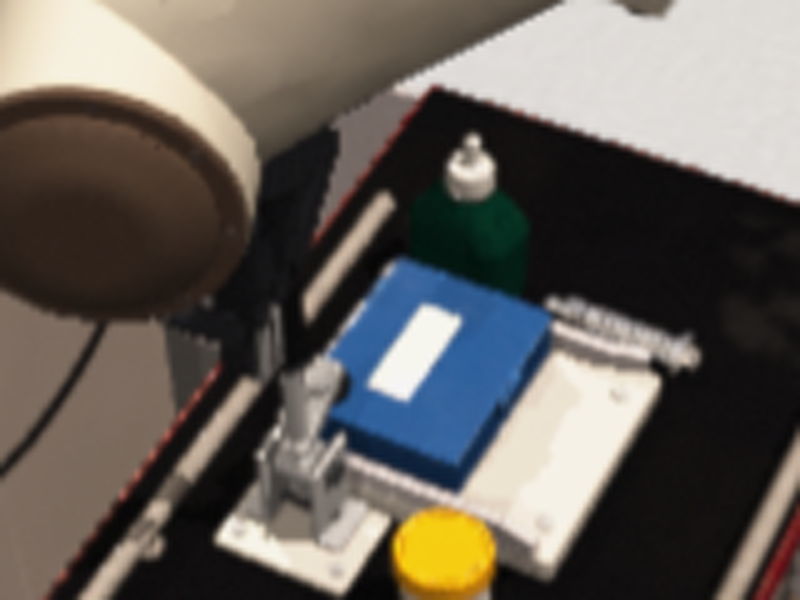

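View pics/t5z.png

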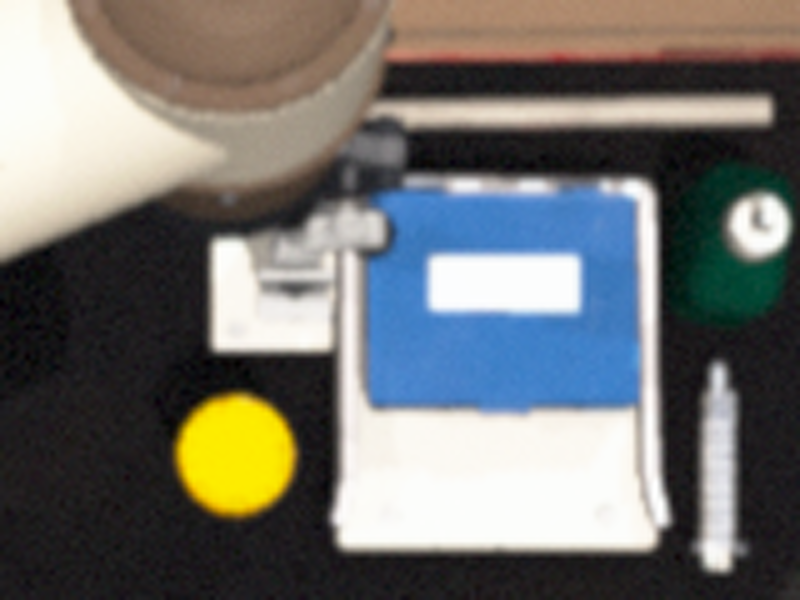

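```bash
python3 -m jog '[[[0,0,-4,0],[0,0,-8,0],[0,0,-12,0],[0,0,-12,0],[0,0,-12,0]]]' 0;python3 s.py 46 100 325;  python3 - <<'E'
from h import *
a,d=snap('scene','s6'); 
r=lambda i:cv2.resize(i,None,fx=5,fy=5,interpolation=cv2.INTER_CUBIC)
cv2.imwrite('pics/s6z.png',r(a[125:245,205:365]))
E
```

```text
clock: 9.82
position: [567.7, 65.8, 323.4]
ee_rot: [0.006, 1.0, 0.003, 0.003]
contact_force: [0.7, 0.6, 1.3]
gripper_width: 0.3
t 9.825 pos [567.7  65.8 323.4] dock [ 46.5 113.7 323.4] F [0.7 0.6 1.3] w 0.3
tool x,y,z in dock:
 [[-1.    -0.003 -0.007]
 [-0.003  1.     0.007]
 [ 0.007  0.007 -1.   ]] yaw err deg 0.19
shift tool [  0.5 -13.7  -1.7]
```

View pics/s6z.png

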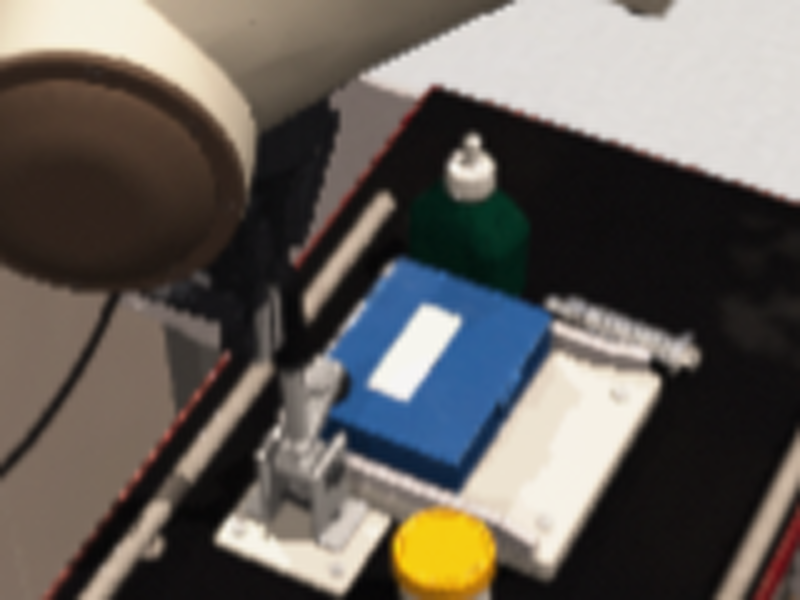

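```bash
python3 -m jog '[[[0,-3,-1,0],[0,-6,-2,0],[0,-9,-2,0],[0,-12,-2,0],[0,-15,-2,0]]]' 0;python3 s.py 46 80 325
```

```text
clock: 10.5
position: [567.5, 50.4, 325.3]
ee_rot: [0.006, 1.0, 0.003, 0.003]
contact_force: [-1.6, 0.4, -0.9]
gripper_width: 0.1
t 10.5 pos [567.5  50.4 325.3] dock [ 46.5  98.4 325.3] F [-1.6  0.4 -0.9] w 0.1
tool x,y,z in dock:
 [[-1.    -0.003 -0.007]
 [-0.003  1.     0.007]
 [ 0.007  0.007 -1.   ]] yaw err deg 0.18
shift tool [  0.6 -18.4   0.2]
```

```bash
python3 -m jog '[[[0,-4,0,0],[0,-8,0,0],[0,-12,0,0],[0,-16,0,0],[0,-18,0,0]]]' 0;python3 s.py 46 60 325;  python3 - <<'E'
from h import *
a,d=snap('scene','s7'); 
r=lambda i:cv2.resize(i,None,fx=5,fy=5,interpolation=cv2.INTER_CUBIC)
cv2.imwrite('pics/s7z.png',r(a[125:245,205:365]))
E
```

```text
clock: 11.12
position: [567.3, 32.2, 325.2]
ee_rot: [0.006, 1.0, 0.003, 0.003]
contact_force: [0.2, -0.4, -0.7]
gripper_width: -0.1
t 11.125 pos [567.3  32.2 325.2] dock [ 46.6  80.1 325.2] F [ 0.2 -0.4 -0.7] w -0.1
tool x,y,z in dock:
 [[-1.    -0.003 -0.007]
 [-0.003  1.     0.007]
 [ 0.007  0.007 -1.   ]] yaw err deg 0.17
shift tool [  0.6 -20.1   0.1]
```

View pics/s7z.png

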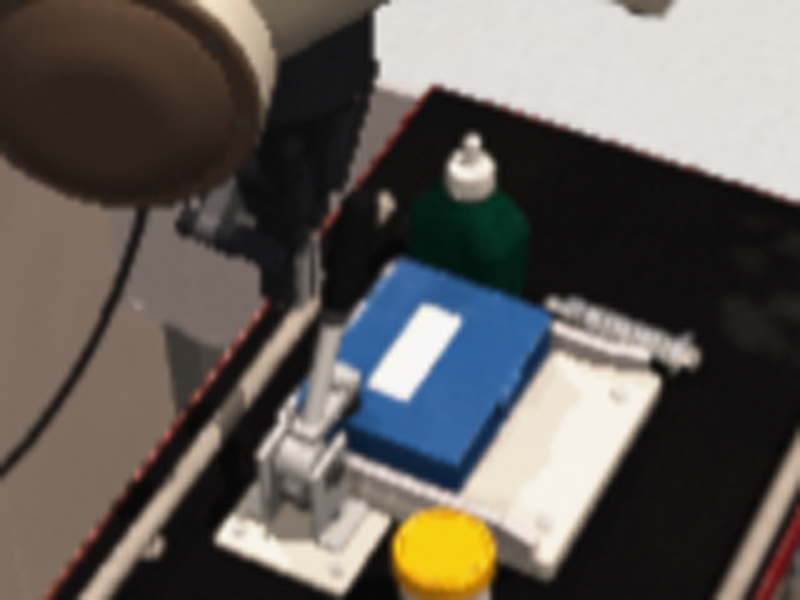

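```bash
python3 -m jog '[[[0,30,0,0],[0,70,-20,0],[0,90,-60,0],[0,90,-100,0],[0,90,-100,0]]]' 0;python3 -m jog '[[[40,0,0,0],[90,0,0,0],[140,-20,0,0],[190,-60,0,0],[220,-110,0,0]]]' 0;python3 -m jog '[[[30,-50,0,0],[60,-100,0,0],[60,-150,0,0],[60,-150,0,0],[60,-150,0,0]]]' 0; python3 - <<'E'
from h import *
a,d=snap('scene','s8'); b,d2=snap('top','t8')
q=np.load('dock.npy');c,s=np.cos(q[2]),np.sin(q[2])
def gp(th,L):
    A=np.radians(30)-th; X=(46,84+L*np.sin(A),46+L*np.cos(A)); return [q[0]+c*X[0]-s*X[1],q[1]+s*X[0]+c*X[1],X[2]]
r=lambda i:cv2.resize(i,None,fx=5,fy=5,interpolation=cv2.INTER_CUBIC)
A=r(a[125:245,205:365]);B=r(b[150:270,220:380]);cv2.imwrite('pics/s8r.png',A)
for th,col in((.7,(0,0,255)),(1.05,(0,255,0)),(1.12,(255,0,255))):
  for n,im,o in(('scene',A,(205,125)),('top',B,(220,150))):
    for L in(80,110,134):
      p=(proj(n,[gp(th,L)])[0]-o)*5+2; cv2.circle(im,tuple(int(x) for x in p),3,col,-1)
cv2.imwrite('pics/s8z.png',A); cv2.imwrite('pics/t8z.png',B)
E
python3 s.py
```

```text
clock: 11.8
position: [568.2, 122.0, 429.9]
ee_rot: [0.006, 1.0, 0.005, 0.007]
contact_force: [0.8, 0.4, 0.2]
gripper_width: 0.0
clock: 12.42
position: [344.7, 13.5, 424.8]
ee_rot: [0.004, 1.0, 0.005, 0.007]
contact_force: [0.7, 0.1, 0.2]
gripper_width: -0.2
clock: 13.05
position: [283.1, -136.1, 422.0]
ee_rot: [0.005, 1.0, 0.005, 0.006]
contact_force: [-0.2, -0.4, -0.2]
gripper_width: -0.3
t 13.15 pos [ 283.6 -135.2  422.3] dock [-234.5  -91.7  422.3] F [ 0.  -0.3  1.1] w 0.3
tool x,y,z in dock:
 [[-1.    -0.009 -0.013]
 [-0.009  1.     0.01 ]
 [ 0.013  0.01  -1.   ]] yaw err deg 0.52
```

View pics/s8z.png

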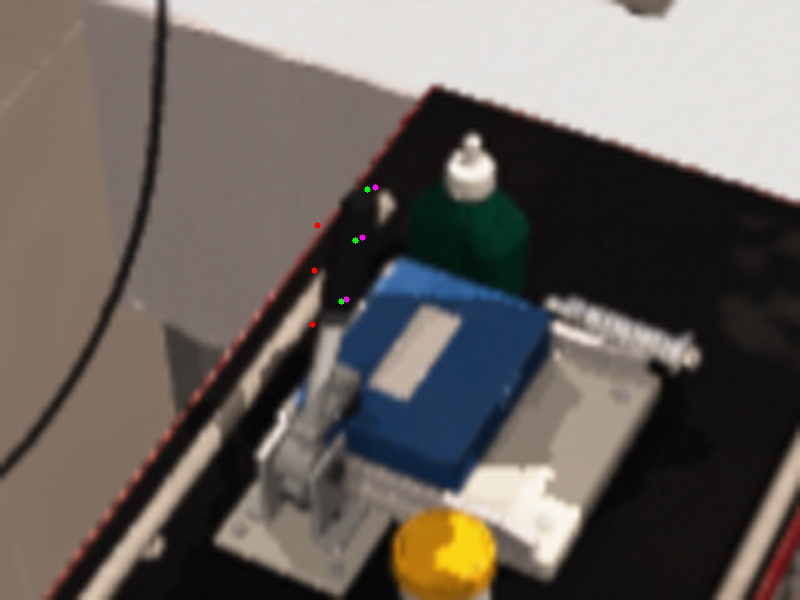

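View pics/t8z.png

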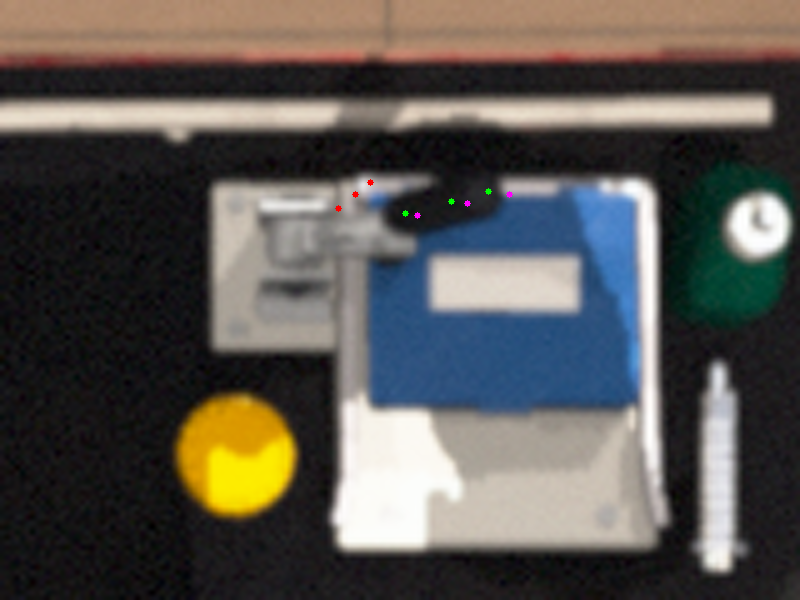

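View pics/s8r.png

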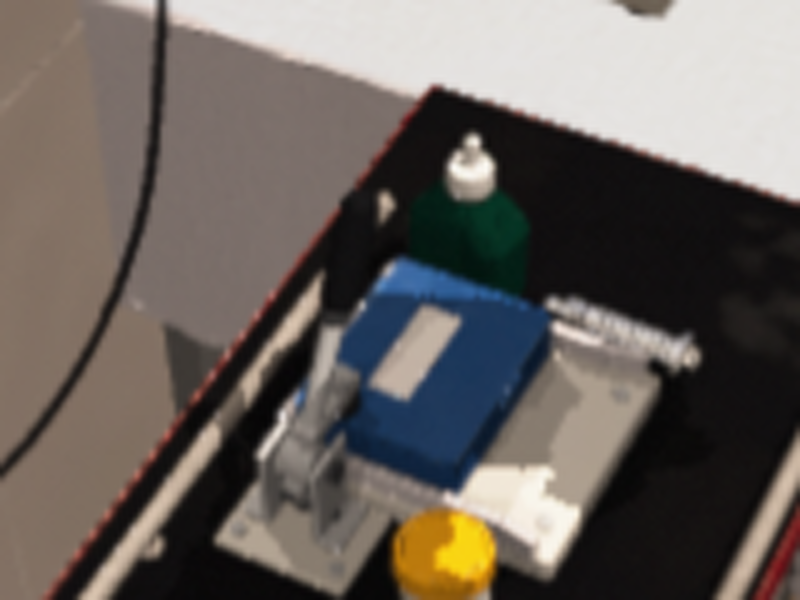

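```bash
python3 - <<'E'
from bench import arm
print(arm.job_done())
E
```

```text
the job is handed in; nothing more can be done
None
```

I pushed the slide box about 38 mm along the dock until it was home against the stop. Then I pushed the clamp lever over past its dead point, and it locked with its pad on the lid. The job is handed in at about 13 s on the robot's clock, with the arm backed well clear.

- **Box:** the push force climbed to about 10 N against the stop. The top picture shows its back edge against the stop, and it had not moved after clamping.
- **Lever:** with the arm clear, the grip lay close to where I projected the locked angle of 1.05 rad in both pictures. It was far from the 0.7 rad marks. The pictures can't tell 1.05 rad from the bare stop at 1.12, but the pad looks to be on the lid.
- **Other items:** the cup, antiseptic bottle and syringe look unmoved. I did not check the tub, tape or timer again at the end; the arm stayed well away from them.

**Force during the lever push:** the wrist force read about 39 N in total, roughly 32 N of it upward. I think the handle's end was bearing on the underside of the finger linkage. I raised the tool 12 mm, the force dropped to about 1 N, and the rest of the push went lightly. I only read the force at the end of each move, so a higher peak in between would not have shown. I can't rule out that it passed the 40 N limit if the gripper body was what touched.

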